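Take the wet-sieve tower apart, each fraction into its own dish

TASK

The wet sieving is finished: take the sieve tower apart from the top, one sieve at a time, and stand each sieve upright in the dish whose drip pad has its colour, so that every size fraction can be rinsed out and counted on its own. Lift each sieve straight out without shifting those below it, keep it level so that nothing spills, set it down rather than drop it, and leave the dishes and everything else where they are.

Things in the scene. Friction and masses are not known exactly. Their poses are not given: they have to be found in the camera images.
- yellow_sieve: steel cup sieve, yellow top band and tab, number 1 from the top, coarsest. 80 g. Body 50 mm dia, 40 mm high overall; its lowest 9 mm is a 41 mm dia spigot, loose (1.8 mm play all round) in the cup below: pitch 31 mm. Grip the body just under the rim, clear of the tab (12 wide, 4 thick, sticks out 16 mm at rim height along +x). Origin: centre of the underside, z up.
- red_sieve: steel cup sieve, red top band and tab, number 2 from the top, second coarsest. 80 g. Body 50 mm dia, 40 mm high overall; its lowest 9 mm is a 41 mm dia spigot, loose (1.8 mm play all round) in the cup below: pitch 31 mm. Grip the body just under the rim, clear of the tab (12 wide, 4 thick, sticks out 16 mm at rim height along +x). Origin: centre of the underside, z up.
- blue_sieve: steel cup sieve, blue top band and tab, number 3 from the top, second finest. 80 g. Body 50 mm dia, 40 mm high overall; its lowest 9 mm is a 41 mm dia spigot, loose (1.8 mm play all round) in the cup below: pitch 31 mm. Grip the body just under the rim, clear of the tab (12 wide, 4 thick, sticks out 16 mm at rim height along +x). Origin: centre of the underside, z up.
- green_sieve: steel cup sieve, green top band and tab, number 4 from the top, finest. 80 g. Body 50 mm dia, 40 mm high overall; its lowest 9 mm is a 41 mm dia spigot, loose (1.8 mm play all round) in the cup below: pitch 31 mm. Grip the body just under the rim, clear of the tab (12 wide, 4 thick, sticks out 16 mm at rim height along +x). Origin: centre of the underside, z up. In a fixed cup 48 high.
- yellow_dish: loose round white dish with a yellow drip pad in it, for the yellow sieve: 85 mm outer diameter, 13 mm high, about 79 mm wide inside, pad surface 5 mm above the origin, 150 g. Origin: centre of its underside, z up.
- red_dish: loose round white dish with a red drip pad in it, for the red sieve: 85 mm outer diameter, 13 mm high, about 79 mm wide inside, pad surface 5 mm above the origin, 150 g. Origin: centre of its underside, z up.
- blue_dish: loose round white dish with a blue drip pad in it, for the blue sieve: 85 mm outer diameter, 13 mm high, about 79 mm wide inside, pad surface 5 mm above the origin, 150 g. Origin: centre of its underside, z up.
- green_dish: loose round white dish with a green drip pad in it, for the green sieve: 85 mm outer diameter, 13 mm high, about 79 mm wide inside, pad surface 5 mm above the origin, 150 g. Origin: centre of its underside, z up.
- wash_bottle: white plastic wash bottle with a blue cap and bent spout, 187 mm tall, beyond the work; a bystander. Origin: centre of its underside.
- tally_counter: grey round hand tally counter lying on the bench, 50x61x17 mm, left of the work; a bystander. Origin: centre of its underside.

How it is judged:
On the way, in this order (a step that is already met when the one before it is completed fails the run):
1. the yellow sieve stands released in the yellow dish, the sieves below it still in the tower (horizontal distance between yellow_sieve and yellow_dish below 0.014 m and z of yellow_sieve in the frame of yellow_dish below 0.009 m and angle between yellow_sieve's own z axis and vertical below 0.12 rad and contact force between the fingers and yellow_sieve below 0.1 N and distance of each of red_sieve, blue_sieve, green_sieve from where it was at the start of the episode below 0.015 m), for 0.2 s.
2. the red sieve stands released in the red dish, the sieves below it still in the tower (horizontal distance between red_sieve and red_dish below 0.014 m and z of red_sieve in the frame of red_dish below 0.009 m and angle between red_sieve's own z axis and vertical below 0.12 rad and contact force between the fingers and red_sieve below 0.1 N and distance of each of blue_sieve, green_sieve from where it was at the start of the episode below 0.015 m), for 0.2 s.
3. the blue sieve stands released in the blue dish, the sieves below it still in the tower (horizontal distance between blue_sieve and blue_dish below 0.014 m and z of blue_sieve in the frame of blue_dish below 0.009 m and angle between blue_sieve's own z axis and vertical below 0.12 rad and contact force between the fingers and blue_sieve below 0.1 N and distance of green_sieve from where it was at the start of the episode below 0.015 m), for 0.2 s.
4. the green sieve stands released in the green dish (horizontal distance between green_sieve and green_dish below 0.014 m and z of green_sieve in the frame of green_dish below 0.009 m and angle between green_sieve's own z axis and vertical below 0.12 rad and contact force between the fingers and green_sieve below 0.1 N), for 0.2 s.
At the end, for the whole second after the job is handed in: Each of the four sieves stands in the dish of its own colour: centre within 14 mm of the dish's centre, down on the pad (origin less than 9 mm above the dish's underside), upright within 7 degrees, at rest and released (all of step 4 and horizontal distance between yellow_sieve and yellow_dish below 0.014 m and z of yellow_sieve in the frame of yellow_dish below 0.009 m and angle between each of yellow_sieve, red_sieve, blue_sieve's own z axis and vertical below 0.12 rad and linear speed of each of yellow_sieve, red_sieve, blue_sieve, green_sieve below 0.02 m/s and contact force between the fingers and yellow_sieve below 0.1 N and horizontal distance between red_sieve and red_dish below 0.014 m and z of red_sieve in the frame of red_dish below 0.009 m and contact force between the fingers and red_sieve below 0.1 N and horizontal distance between blue_sieve and blue_dish below 0.014 m and z of blue_sieve in the frame of blue_dish below 0.009 m and contact force between the fingers and blue_sieve below 0.1 N); the robot touches nothing.
It fails at once if a sieve is tipped by more than 30 degrees (angle between any of yellow_sieve, red_sieve, blue_sieve, green_sieve's own z axis and vertical above 0.52 rad).
It fails at once if a sieve is dropped (falls, not held, at over 0.6 m/s) ((linear speed of yellow_sieve above 0.6 m/s and contact force between the fingers and yellow_sieve below 0.05 N) or (linear speed of red_sieve above 0.6 m/s and contact force between the fingers and red_sieve below 0.05 N) or (linear speed of blue_sieve above 0.6 m/s and contact force between the fingers and blue_sieve below 0.05 N) or (linear speed of green_sieve above 0.6 m/s and contact force between the fingers and green_sieve below 0.05 N)).
It fails at once if a dish is pushed more than 30 mm from its place (distance of any of yellow_dish, red_dish, blue_dish, green_dish from where it was at the start of the episode above 0.03 m).
It fails at once if the wash bottle or the tally counter is moved more than 20 mm (distance of any of wash_bottle, tally_counter from where it was at the start of the episode above 0.02 m).
It also fails if it takes over 115 s, if anything falls off the work surface, if the arm or the gripper's body presses on something with over 40 N, if the wrist force passes 120 N, or if a joint passes its speed limit or range.

ROBOT

A 7-joint arm with a two-finger parallel gripper is mounted at the origin on a cart in front of the work surface, level with it; the furniture and walls round the work are solid. World frame = base frame: x ahead of the robot, y to its left, z up, the work surface at z = 0. Lengths are in m, angles in rad, forces in N, time in s.
With the tool pointing down it reaches from about 0.4 to 0.9 m from the base axis. Payload 5.5 kg.
Tool frame: the origin (TCP) lies at the very end of the fingers, on their centre line; the grasp point (between the pads) lies manip.tcp_to_grasp behind it (manip.tcp_to_grasp is the distance from the TCP to the grasp point, in m); z points along the fingers, y is the line along which they close (so a half turn about z gives the same grasp; the last joint's range is limited). The gripper opens to 85 mm and grips with 20 to 120 N. Pads are 22 mm wide; open, the fingers measure 114 mm over their backs; the gripper's body (76 mm by 85 mm) begins 54 mm behind the grasp point. The pads swing forward as they close: fully open they stand 13 mm farther back than shut.
Start: joints at [1.585, 0.501, -0.427, 1.55, 0.221, 1.138, -0.21], TCP at [0.16, -0.63, 0.231] pointing down, gripper open.
Joint ranges: [-2.88, 2.88], [-0.31, 2.03], [-1.54, 1.56], [0.2, 2.42], [-1.41, 4.55], [0.19, 2.02], [-2.57, 2.57]. Speed limits (rad/s): [2.57, 2.57, 3.14, 3.14, 3.14, 3.14, 3.14].

INTERFACE

Orientations are given as a 3x3 rotation matrix whose columns are the frame's x, y, z axes.
In Python, from cell import manip gives the robot as it stands. Calls block until the motion is done:
- manip.goto(position, orientation): joint-space move of the TCP to a pose.
- manip.move_l(position, rot=None, max_speed=0.15): straight line of the TCP; rot=None keeps the orientation; max_speed is the mean speed in m/s.
- manip.move_j(angles): joint-space move.
- manip.grip(opening, force=None): finger opening in m; force is the grip in N (None keeps the last); returns when the fingers have stopped.
- manip.wait(seconds).
- manip.inverse_kinematics(position, orientation): joint angles nearest the present ones, or None.
- manip.observe(): the state.
- manip.get_image(name): name is "side" or "top"; returns a dict with "pixels" (384x512x3 uint8, red, green, blue), "K" (3x3 intrinsics, pixels), "cam_to_world" (4x4, takes a point from camera to world coordinates). Camera axes: x right, y up, looking along -z (the intrinsics and any distortion apply to the point x, -y, -z); pixel columns grow to the right and rows downward; lengths in m; the calibration is good to about 2 mm. A picture is of the moment at which its call begins. There is no depth.
A pose or a line that the arm cannot do raises manip.Unreachable and nothing moves.
- manip.hand_in(): hands the job in; it is judged then, once.
The state is a dict: "clock": time; "joint_pos": joint angles; "qd": joint speeds; "tau": joint torques, N m; "ee_pos": TCP position; "eef_rot": TCP orientation; "ft_force": force on the tool from outside, world axes, zero at the start; "ft_torque": the same for the moment, N m; "finger_gap": finger opening in m; "finger_force": force on a finger pad.
Only numpy, scipy, OpenCV 4.12 (cv2) and the standard library are available. Lean on these libraries where they do the work, as an engineer would, in place of code of your own. Each camera call takes 0.05 s, during which the arm holds its last target. There are 200 camera calls.

## Working session

There is one attempt and no reset: what is moved stays moved. The work goes in short steps, each a Python script; the robot and the scene stay as the last script left them, time stands still between calls to the robot, and variables do not carry over. Pictures are saved under pics/ and viewed, at most 17 in all, crops included, and the job is handed in when it is done.

```bash
ls; mkdir -p pics; python3 - <<'E'
from cell import manip
import cv2,numpy as np
for n in("top","side"):
    i=manip.get_image(n); cv2.imwrite(f"pics/{n}0.png",i["pixels"][:,:,::-1]); print(n,i["K"],i["cam_to_world"],[k for k in i])
print(manip.tcp_to_grasp, manip.observe())
E
```

```text
pics
top [[391.53397966   0.         253.37625432]
 [  0.         391.53397966 190.57116979]
 [  0.           0.           1.        ]] [[-0.02062089  0.99896181 -0.04062109  0.48147181]
 [-0.9994685  -0.01957122  0.02607085  0.27606894]
 [ 0.02524878  0.0411371   0.99883444  0.96946064]
 [ 0.          0.          0.          1.        ]] ['pixels', 'K', 'cam_to_world']
side [[387.8312878    0.         252.50063138]
 [  0.         387.8312878  192.05214502]
 [  0.           0.           1.        ]] [[ 0.99010332  0.05642461 -0.1284978   0.40894664]
 [-0.13871193  0.53253587 -0.8349638  -0.42004195]
 [ 0.02131719  0.84452461  0.5350923   0.55316932]
 [ 0.          0.          0.          1.        ]] ['pixels', 'K', 'cam_to_world']
0.0187 {'clock': 0.1, 'joint_pos': array([ 1.58518098,  0.5018038 , -0.42678581,  1.55135325,  0.22075864,
        1.13826123, -0.21028952]), 'qd': array([ 0.00012179, -0.00144925,  0.00127216, -0.00420461,  0.00019737,
        0.00077146,  0.00066897]), 'tau': array([-1.12491811e-02, -5.70817173e+01, -5.83862498e+00, -2.81751537e+01,
        1.05634899e-02,  5.49216697e-03,  3.86029129e-06]), 'ee_pos': array([ 0.15987891, -0.62938679,  0.2303267 ]), 'eef_rot': array([[ 9.69198945e-01,  2.46278894e-01, -3.34013729e-04],
       [ 2.46279097e-01, -9.69197366e-01,  1.75277376e-03],
       [ 1.07945958e-04, -1.78104708e-03, -9.99998408e-01]]), 'ft_force': array([ 0.85418078, -0.58095596, -0.64347721]), 'ft_torque': array([ 0.00404575, -0.05071857,  0.01317801]), 'finger_force': 0.0, 'finger_gap': 0.0853969855245299}
```

View pics/top0.png

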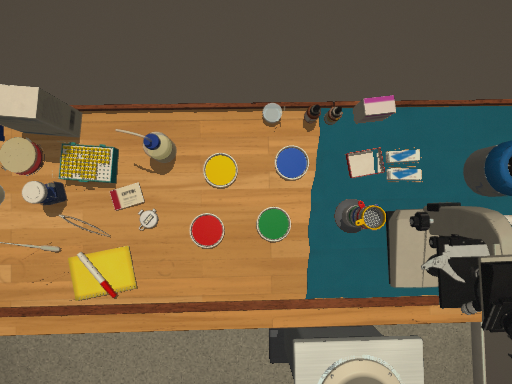

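View pics/side0.png

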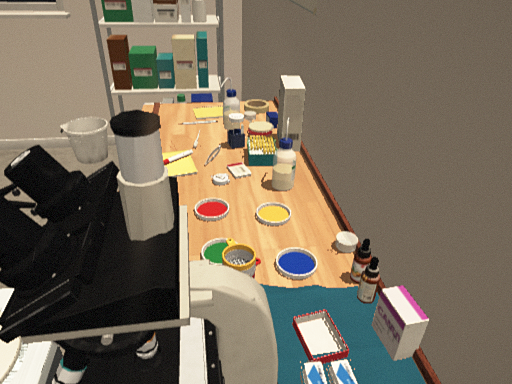

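```bash
cat > h.py <<'E'
from cell import manip
import cv2,numpy as np
def grab(n,save=None):
    i=manip.get_image(n)
    if save: cv2.imwrite(f"pics/{save}.png",i["pixels"][:,:,::-1])
    return i
def ray(i,uv,z):
    K,T=i["K"],i["cam_to_world"]
    d=np.linalg.inv(K)@[uv[0],uv[1],1]; d=T[:3,:3]@(d*[1,-1,-1]); o=T[:3,3]
    return o+d*(z-o[2])/d[2]
H={"yellow":(22,33),"red":(0,8),"blue":(108,122),"green":(50,80)}
def mask(i,c,s=130,v=60):
    h=cv2.cvtColor(i["pixels"],cv2.COLOR_RGB2HSV)
    m=cv2.inRange(h,(H[c][0],s,v),(H[c][1],255,255))
    if c=="red": m|=cv2.inRange(h,(172,s,v),(180,255,255))
    return m
def blobs(i,c,amin=8,box=None,s=130):
    m=mask(i,c,s)
    if box: k=np.zeros_like(m);k[box[1]:box[3],box[0]:box[2]]=1;m=m*k
    cs,_=cv2.findContours(m,cv2.RETR_EXTERNAL,cv2.CHAIN_APPROX_NONE)
    return sorted([x for x in cs if len(x)>=amin],key=cv2.contourArea,reverse=True)
E
python3 - <<'E'
from h import *
t=grab("top");s=grab("side")
a=cv2.resize(t["pixels"][190:245,325:400],None,fx=8,fy=8,interpolation=2)
b=cv2.resize(s["pixels"][232:276,210:285],None,fx=8,fy=8,interpolation=2)
cv2.imwrite("pics/z.png",np.vstack([a[:,:600],b[:,:600]])[:,:,::-1][::1][:600+200]) if 0 else None
cv2.imwrite("pics/z.png",np.vstack([cv2.resize(a,(600,330)) if 0 else a[:300,:],b[:300,:]])[:,:,::-1])
for n,i in(("top",t),("side",s)):
  for c in H:
    for k in blobs(i,c,25)[:5]:
        e=cv2.fitEllipse(k); print(n,c,np.round(e[0],1),np.round(e[1],1),cv2.contourArea(k),np.round(ray(i,e[0],.005),4),np.round(ray(i,e[0],.170),4))
E
```

```text
top yellow [114.1 266.4] [38.2 53.6] 1359.5 [0.3433 0.5925 0.005 ] [0.3669 0.5384 0.17  ]
top yellow [ 82.2 161. ] [31.5 47.9] 954.5 [0.6013 0.6683 0.005 ] [0.5808 0.6012 0.17  ]
top yellow [ 84.1 281.5] [27.  50.2] 849.0 [0.3087 0.6645 0.005 ] [0.3383 0.5981 0.17  ]
top yellow [220.1 169.7] [29.3 29.5] 677.0 [0.5737 0.3319 0.005 ] [0.5579 0.3223 0.17  ]
top yellow [375.8 215.8] [21.7 36. ] 68.5 [ 0.4522 -0.0514  0.005 ] [0.4572 0.0046 0.17  ]
top red [206.8 229.9] [29.5 29.8] 689.0 [0.4265 0.367  0.005 ] [0.4359 0.3515 0.17  ]
top red [ 17.  154.7] [37.3 44.8] 127.5 [0.6196 0.8254 0.005 ] [0.5959 0.7314 0.17  ]
top red [107.5 287.9] [ 6.3 24.1] 99.5 [0.2921 0.6085 0.005 ] [0.3245 0.5516 0.17  ]
top red [115.  199.4] [ 5.9 23.6] 91.5 [0.5057 0.5893 0.005 ] [0.5015 0.5357 0.17  ]
top red [360.  209.4] [ 6.6 20.2] 34.5 [ 0.4688 -0.0124  0.005 ] [0.471  0.0369 0.17  ]
top blue [291.1 162.4] [28.4 28.7] 638.0 [0.5888 0.1558 0.005 ] [0.5704 0.1764 0.17  ]
top blue [151.2 141.1] [13.2 14.2] 126.5 [0.6475 0.5001 0.005 ] [0.6191 0.4618 0.17  ]
top green [273.  223.5] [28.3 29.2] 649.0 [0.438
[... 678 characters left out ...]
[296.2 262.7] [20.4 34.3] 548.5 [0.5924 0.1567 0.005 ] [ 0.5371 -0.0169  0.17  ]
side blue [201.2  97.5] [ 7.8 24.3] 128.5 [0.4276 1.2036 0.005 ] [0.422  0.7149 0.17  ]
side blue [272.8 117.7] [ 8.1 15.4] 76.0 [0.6908 0.95   0.005 ] [0.6059 0.5376 0.17  ]
side blue [285.3 142.4] [ 8.8 10.5] 40.5 [0.6919 0.7294 0.005 ] [0.6067 0.3834 0.17  ]
side blue [231.   92.6] [5.8 8. ] 24.5 [0.5602 1.2595 0.005 ] [0.5147 0.754  0.17  ]
side green [138.2  65.6] [17.5 39.1] 315.5 [0.1104 1.7435 0.005 ] [0.2003 1.0923 0.17  ]
side green [116.7   8.6] [25.7 31.4] 285.0 [-0.3255  3.9323  0.005 ] [-0.1044  2.6222  0.17  ]
side green [215.7 252.2] [17.8 22.9] 262.0 [0.4302 0.2082 0.005 ] [0.4238 0.0191 0.17  ]
```

View pics/z.png

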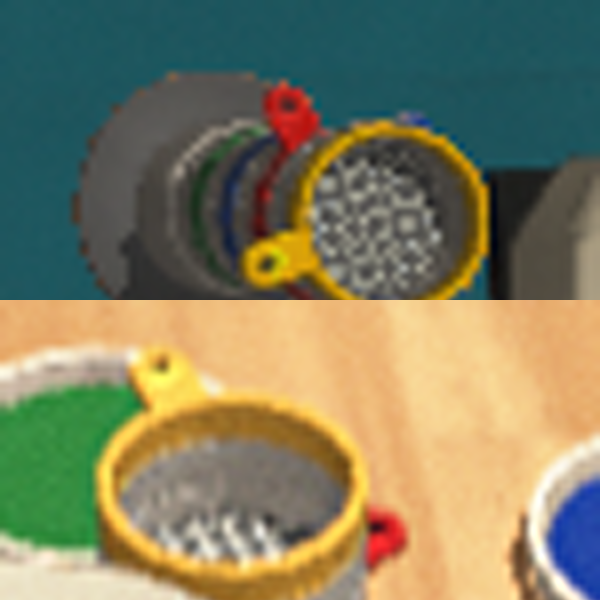

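```bash
python3 - <<'E'
from h import *
t=cv2.imread("pics/top0.png");s=cv2.imread("pics/side0.png")
a=cv2.resize(t[185:305,320:512],None,fx=4,fy=4,interpolation=2)[:, :768]
b=cv2.resize(s[225:384,160:300],None,fx=3,fy=3,interpolation=2)
cv2.imwrite("pics/m.png",np.hstack([cv2.resize(a,(480,300)),np.vstack([b])[:300,:320]]) )
from numpy import *
i=grab("top");j=grab("side")
# yellow ring: outer edge
k=mask(i,"yellow",100)[195:240,350:395];ys,xs=nonzero(k);print(xs.min()+350,xs.max()+350,ys.min()+195,ys.max()+195)
print(ray(i,(374.4,216.7),.172),ray(j,(239.2,255.3),.172))
E
```

```text
355 385 206 228
[0.45545773 0.00828786 0.172     ] [0.45724185 0.00601851 0.172     ]
```

View pics/m.png

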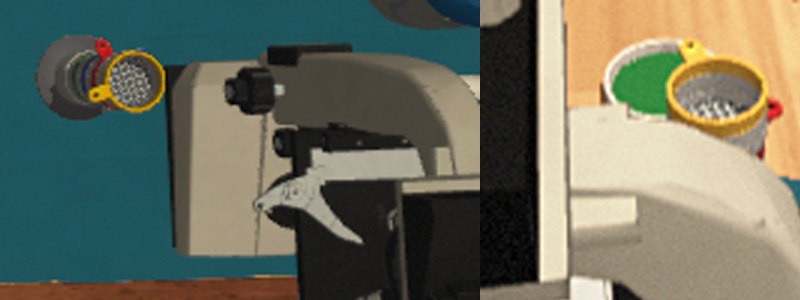

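```bash
cat >> h.py <<'E'
C=np.array([.4563,.0072])
D={"yellow":(.5755,.3331),"red":(.4282,.3686),"blue":(.5906,.1563),"green":(.4344,.2062)}
Z={"yellow":.132,"red":.101,"blue":.070,"green":.039}
def R(a):
    a=np.radians(a);y=np.array([np.cos(a),np.sin(a),0]);z=np.array([0,0,-1.]);return np.column_stack([np.cross(y,z),y,z])
E
python3 - <<'E'
from h import *
i=grab("top")
for uv,z in (((357.5,222),.17),((361,203),.139),((376.6,204.5),.108)):
    d=ray(i,uv,z)[:2]-C;print(np.round(d,3),np.degrees(np.arctan2(d[1],d[0])))
for a in range(-180,180,20):
    r=[]
    for p in [(*C,.143),(*C,.35),(*C,.05)]+[(*D[k],h) for k in D for h in(.016,.2)]:
        q=manip.inverse_kinematics(p,R(a)); r.append(None if q is None else np.round([q[0],q[6]],1).tolist())
    print(a,r)
print(manip.observe()["clock"])
E
```

```text
[-0.011  0.036] 107.13031815200453
[0.028 0.018] 32.66172368283553
[ 0.024 -0.026] -47.59263239314893
-180 [[1.0, 2.4], None, [0.9, 2.1], [0.2, 1.8], [0.2, 2.0], [0.1, 1.5], [0.1, 1.8], [0.5, 2.0], [0.5, 2.2], [0.5, 1.7], [0.5, 2.1]]
-160 [[-0.8, -2.5], None, [-0.5, -2.5], [0.2, 2.2], [0.2, 2.3], [0.1, 1.8], [0.1, 2.1], [-0.8, -2.6], [-1.1, -2.5], [-1.2, -2.5], [0.5, 2.5]]
-140 [[0.1, -2.6], [-0.5, -2.5], [-0.1, -2.5], [-1.0, -2.5], [-1.3, -2.4], [0.1, 2.2], [0.1, 2.5], [-0.5, -2.6], [-0.7, -2.5], [-0.9, -2.5], [-1.4, -2.5]]
-120 [[0.7, -2.5], [1.2, -2.4], [0.4, -2.5], [-0.7, -2.5], [-0.7, -2.6], [-1.1, -2.5], [-1.4, -2.5], [-0.5, -2.2], [0.0, -2.6], [-0.7, -2.4], [-0.7, -2.5]]
-100 [[0.8, -2.3], [0.1, -1.8], [0.5, -2.3], [-0.6, -2.3], [-0.6, -2.3], [-0.8, -2.5], [-0.8, -2.5], [0.2, -2.5], [0.3, -2.4], [-0.5, -2.2], [-0.3, -2.3]]
-80 [[0.9, -2.0], [0.3, -1.5], [0.6, -2.0], [-0.1, -2.5], [-0.3, -2.1], [-0.6, -2.3], [-0.4, -2.3], [0.2, -2.2], [0.4, -2.1], [0.1, -2.5], [-0.1, -2.0]]
-60 [[0.9, -1.8], [0.8, -1.2], [0.6, -1.7], [-0.1, -2.1], [-0.1, -1.9], [-0.4, -2.2], [-0.2, -2.1], [0.3,
[... 917 characters left out ...]
.5, 0.0]]
80 [[0.9, 0.7], [1.2, 1.2], [0.5, 0.8], [0.0, 0.2], [0.2, 0.2], [-0.1, 0.0], [0.1, 0.0], [0.2, 0.6], [0.5, 0.5], [0.1, 0.3], [0.5, 0.4]]
100 [[1.0, 0.9], [1.3, 1.5], [0.6, 1.1], [0.0, 0.6], [0.2, 0.6], [0.1, 0.1], [0.1, 0.4], [0.2, 0.9], [0.5, 0.8], [0.1, 0.7], [0.5, 0.7]]
120 [[1.0, 1.4], [1.2, 1.9], [0.9, 1.1], [0.2, 0.8], [0.2, 0.9], [0.1, 0.4], [0.1, 0.7], [0.5, 1.0], [0.5, 1.2], [0.5, 0.6], [0.5, 1.1]]
140 [[1.0, 1.7], [1.2, 2.3], [0.9, 1.4], [0.2, 1.1], [0.2, 1.3], [0.1, 0.8], [0.1, 1.1], [0.5, 1.3], [0.5, 1.5], [0.5, 1.0], [0.5, 1.4]]
160 [[1.0, 2.1], [-1.6, 2.5], [0.9, 1.8], [0.2, 1.5], [0.2, 1.6], [0.1, 1.1], [0.1, 1.4], [0.5, 1.6], [0.5, 1.9], [0.5, 1.3], [0.5, 1.8]]
0.35
```

```bash
python3 - <<'E'
from h import *
r=manip.observe()["eef_rot"]
for z in(.36,.4,.44,.48):
    print(z,manip.inverse_kinematics((.16,-.63,z),r),*[manip.inverse_kinematics((x,.0072,z),R(-10)) for x in(.456,.5)])
# microscope height: rays of column top edge at candidate heights
s=grab("side");t=grab("top")
for z in(.2,.25,.3,.35): print(z,ray(s,(215,262),z),ray(s,(275,320),z),ray(t,(425,205),z),ray(t,(500,210),z))
E
```

```text
0.36 [ 1.59303488  0.41643089 -0.44656911  1.38176644  0.17861061  1.38366861
 -0.17535243] [ 0.99873798  0.06796317 -1.10632007  1.82325012  0.06326251  1.28839694
 -0.29883922] [ 0.8823791   0.21135447 -1.08643858  1.7328161   0.19315435  1.31385136
 -0.41892486]
0.4 [ 1.59118117  0.40258294 -0.45108696  1.31416297  0.1725069   1.46351915
 -0.16877784] [ 1.03470678  0.03085608 -1.11650432  1.75508537  0.02827682  1.37304039
 -0.26169965] [ 0.89680282  0.18077882 -1.09036852  1.66596816  0.16269332  1.3936739
 -0.39024701]
0.44 [ 1.5870889   0.39530238 -0.45590423  1.23832801  0.17027955  1.54563587
 -0.16425948] [ 1.06374508  0.00565265 -1.12503233  1.68114526  0.00513289  1.45801172
 -0.23639165] [ 0.90523199  0.16071474 -1.09382671  1.59294619  0.14330367  1.47534165
 -0.37156944]
0.48 [ 1.58045196  0.39509629 -0.4617666   1.1532174   0.17249928  1.63061728
 -0.16176023] [ 1.08092356 -0.00618981 -1.13091734  1.60126398 -0.00560273  1.54296495
 -0.2243634 ] [ 0.90508437  0.15125556 -1.09622954  1.51348099  0.13444247  1.55868556
 -0.36263323]
0.2 [ 0.42051547 -0.03467305  0.2       ] [ 0.48167929 -0.13696121  0.2       ] [ 0.4774027  -0.08440342  0.2       ] [ 0.46433333 -0.23534873  0.2       ]
0.25 [ 0.41887761 -0.08923171  0.25      ] [ 0.47138215 -0.17703841  0.25      ] [ 0.47766711 -0.06097972  0.25      ] [ 0.465447   -0.20211651  0.25      ]
0.3 [ 0.41723975 -0.14379037  0.3       ] [ 0.46108502 -0.21711561  0.3       ] [ 0.47793152 -0.03755602  0.3       ] [ 0.46656067 -0.1688843   0.3       ]
0.35 [ 0.41560189 -0.19834903  0.35      ] [ 0.45078788 -0.25719281  0.35      ] [ 0.47819594 -0.01413231  0.35      ] [ 0.46767434 -0.13565208  0.35      ]
```

```bash
python3 - <<'E'
from h import *
manip.move_l((.16,-.63,.45),max_speed=.3); print(manip.observe()["clock"])
manip.goto((*C,.45),R(-10)); o=manip.observe();print(o["clock"],o["ee_pos"],o["ft_force"])
manip.goto((*C,.20),R(-10)); o=manip.observe();print(o["clock"],o["ee_pos"],o["ft_force"])
t=grab("top");s=grab("side")
a=cv2.resize(t["pixels"][120:300,280:460],(560,560));b=cv2.resize(s["pixels"][200:300,180:320],(784,560))
cv2.imwrite("pics/a.png",cv2.resize(np.hstack([a,b]),(800,334))[:,:,::-1])
E
```

```text
1.325
3.8167 [0.45642224 0.00607595 0.45043088] [-1.03666065  0.6812761  -0.51337643]
4.8 [0.45743683 0.00690789 0.20098127] [-0.04561072  0.67261472  0.22282114]
```

View pics/a.png

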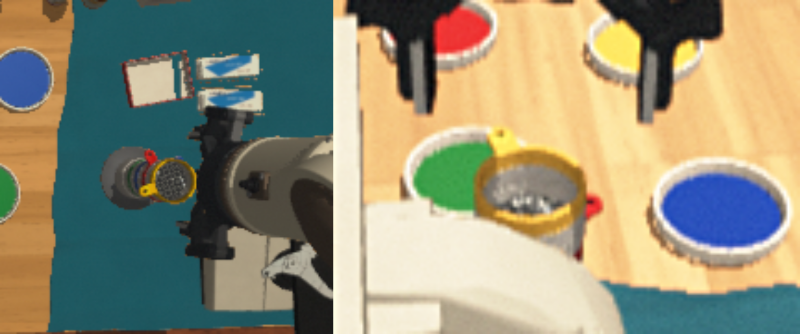

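```bash
cat >> h.py <<'E'
def st(m=""):
    o=manip.observe();print(m,round(o["clock"],2),np.round(o["ee_pos"],4),np.round(o["ft_force"],1),round(o["finger_gap"],4),round(float(o["finger_force"]),1));return o
def pick(c,a,xy=C,dz=.011):
    manip.move_l((*xy,Z[c]+dz),R(a),max_speed=.1);st("down")
    manip.grip(.040,30);st("grip")
def lift(up=.08):
    p=manip.observe()["ee_pos"]; manip.move_l(p+[0,0,.02],max_speed=.05);manip.move_l(p+[0,0,up],max_speed=.12);st("lifted")
E
python3 - <<'E'
from h import *
s=grab("side");print(ray(s,(240.6,235.3),.213))
pick("yellow",-10)
t=grab("top");s=grab("side")
a=cv2.resize(t["pixels"][120:300,280:460],(560,560));b=cv2.resize(s["pixels"][200:300,180:320],(784,560))
cv2.imwrite("pics/b.png",cv2.resize(np.hstack([a,b]),(800,334))[:,:,::-1])
E
```

```text
[0.45853355 0.00108428 0.213     ]
down 5.67 [0.4566 0.0075 0.1433] [-0.4  0.  -0.5] 0.0857 0.0
grip 6.08 [0.4566 0.0072 0.1436] [-2.1  1.   5.6] 0.0494 30.3
```

View pics/b.png

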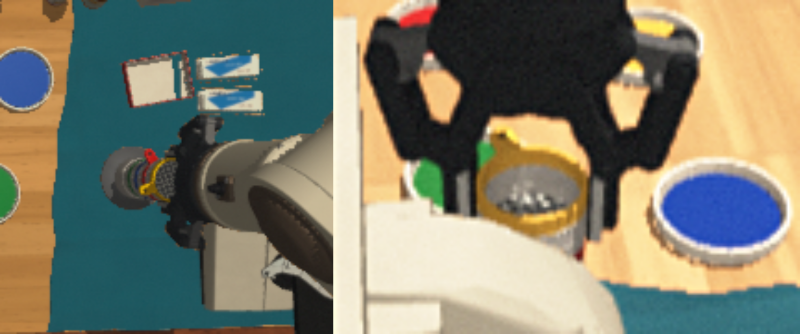

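```bash
cat >> h.py <<'E'
def place(c,zg,a):
    x,y=D[c]; z=zg-Z[c]+.005
    manip.move_l((x,y,manip.observe()["ee_pos"][2]),R(a),max_speed=.2);st("over")
    manip.move_l((x,y,z+.02),max_speed=.2);manip.move_l((x,y,z+.001),max_speed=.04);st("set")
def release(c):
    manip.grip(.070);p=st("open")["ee_pos"]
    manip.move_l(p+[0,0,.06],max_speed=.1);manip.move_l(p+[0,0,.16],max_speed=.3);st("up")
E
python3 - <<'E'
from h import *
lift();place("yellow",.1436,-10)
grab("top","t1");s=grab("side","s1")
a=cv2.imread("pics/t1.png")[100:300,150:400];b=cv2.imread("pics/s1.png")[120:320,160:360]
cv2.imwrite("pics/c.png",cv2.resize(np.hstack([a,b]),(800,356)))
E
```

```text
lifted 7.39 [0.4562 0.0069 0.2231] [ 0.2 -0.6 -1.4] 0.0493 31.2
over 9.28 [0.5757 0.332  0.2231] [ 0.2 -0.4 -1.5] 0.0498 31.2
set 10.98 [0.5753 0.3331 0.0173] [-0.7 -0.6 -1. ] 0.0494 31.2
```

View pics/c.png

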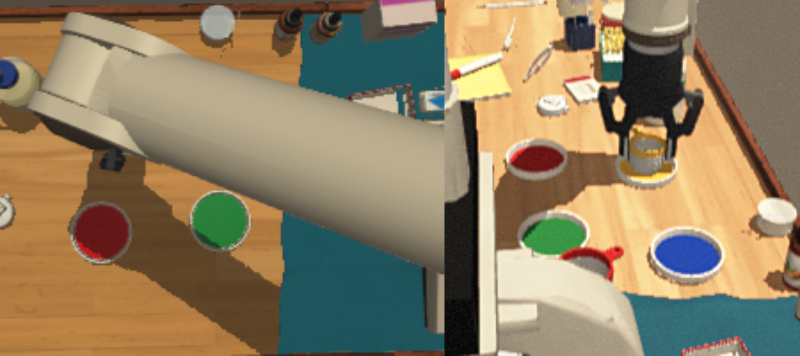

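```bash
python3 - <<'E'
from h import *
release("yellow")
manip.goto((.45,.20,.32),R(-10));st()
t=grab("top","t2");s=grab("side","s2")
a=cv2.resize(cv2.imread("pics/t2.png")[180:245,320:400],None,fx=5,fy=5,interpolation=2);b=cv2.resize(cv2.imread("pics/s2.png")[185:315,200:320],(300,325),interpolation=2)
cv2.imwrite("pics/d.png",np.hstack([a,b]))
for i in(t,s):
  for k in blobs(i,"red",15,(180,195,400,300),100)[:3]:
    print(cv2.boundingRect(k),cv2.contourArea(k))
E
```

```text
open 11.42 [0.5756 0.3332 0.0177] [ 0.4 -0.2  0.7] 0.0697 0.0
up 12.65 [0.5758 0.3333 0.1785] [-0.   0.6 -0.2] 0.0705 0.0
 13.57 [0.4505 0.1995 0.3193] [ 1.   0.1 -1.1] 0.0702 0.0
(192, 215, 31, 31) 707.0
(197, 201, 30, 16) 327.5
(224, 258, 37, 20) 193.0
(329, 195, 26, 39) 111.5
```

View pics/d.png

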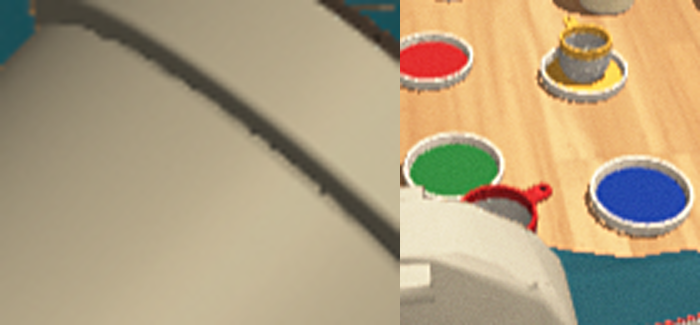

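```bash
cat >> h.py <<'E'
def look(n,box=(345,185,395,240)):
    manip.goto((.25,.50,.35),R(20));st("away")
    t=grab("top","t"+n);s=grab("side","s"+n)
    x0,y0,x1,y1=box
    a=cv2.resize(t["pixels"][y0:y1,x0:x1],(400,440),interpolation=2);b=cv2.resize(s["pixels"][185:315,200:320],(400,440),interpolation=2)
    cv2.imwrite("pics/look%s.png"%n,np.hstack([a,b])[:,:,::-1]);return t,s
E
python3 - <<'E'
from h import *
look("3")
E
```

```text
away 15.03 [0.2513 0.4993 0.3494] [0.5 0.6 0.2] 0.0698 0.0
```

View pics/look3.png

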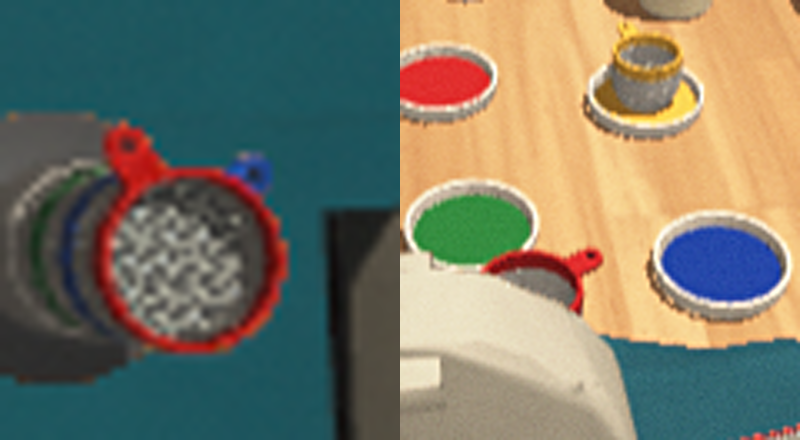

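```bash
python3 - <<'E'
from h import *
t=grab("top");c=ray(t,(368.8,217.1),.141);print(c)
for uv,z,c0 in(((360.8,203.3),.139,c),((375.8,206.1),.108,c)):
    d=ray(t,uv,z)-c0;print(d[:2],np.degrees(np.arctan2(d[1],d[0])))
print([manip.inverse_kinematics((*C,h),R(81)) is not None for h in (.112,.20,.25)])
E
```

```text
[0.45385276 0.00992006 0.141     ]
[0.02969846 0.01560453] 27.718880482627828
[ 0.02289162 -0.02703536] -49.74445353909646
[True, True, True]
```

```bash
python3 - <<'E'
from h import *
c=(.4552,.0085)
manip.goto((.45,.15,.25),R(81));manip.goto((*c,.19),R(81));st("above")
pick("red",81,c); 
o=manip.observe()
if .045<o["finger_gap"]<.052:
    zg=o["ee_pos"][2]; lift(); place("red",zg,81)
grab("side","s4");b=cv2.imread("pics/s4.png")[150:330,160:360]
cv2.imwrite("pics/e.png",cv2.resize(b,(600,540)))
E
```

```text
above 17.47 [0.4554 0.0091 0.1901] [-0.   1.  -0.3] 0.0701 0.0
down 18.4 [0.4557 0.0088 0.1124] [-0.2  0.  -0.1] 0.0703 0.0
grip 18.71 [0.456  0.0087 0.1128] [-0.5 -0.4  5.6] 0.0495 30.8
lifted 19.93 [0.4556 0.0084 0.1924] [-0.2  0.7 -1. ] 0.0496 31.3
over 21.88 [0.4286 0.3676 0.1922] [-0.2 -0.3 -1.2] 0.0492 31.3
set 23.43 [0.428  0.3686 0.0176] [ 0.6 -0.5 -0.6] 0.0495 31.3
```

View pics/e.png

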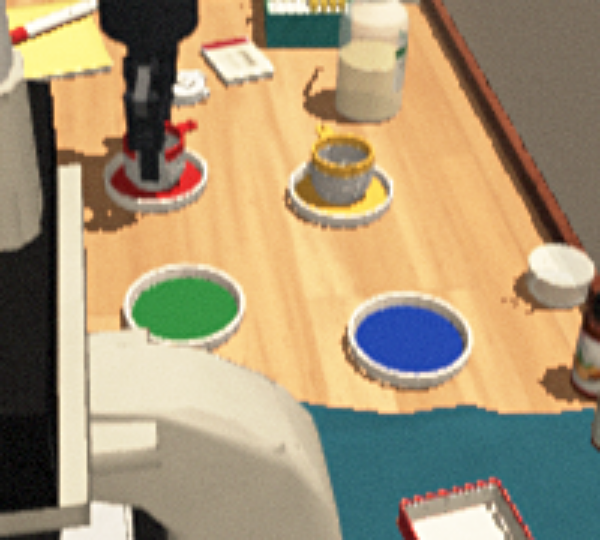

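Red is centred in the red dish (about (153,180) in the crop); release it and look at the tower.

```bash
python3 - <<'E'
from h import *
release("red");look("5")
E
```

```text
open 23.82 [0.4283 0.3687 0.018 ] [-0.9  0.4 -0.2] 0.0696 0.0
up 25.05 [0.4286 0.3687 0.1785] [-0.6 -0.2 -0.5] 0.0698 0.0
away 26.19 [0.251  0.4989 0.3483] [ 0.3 -0.4 -0.6] 0.0698 0.0
```

View pics/look5.png

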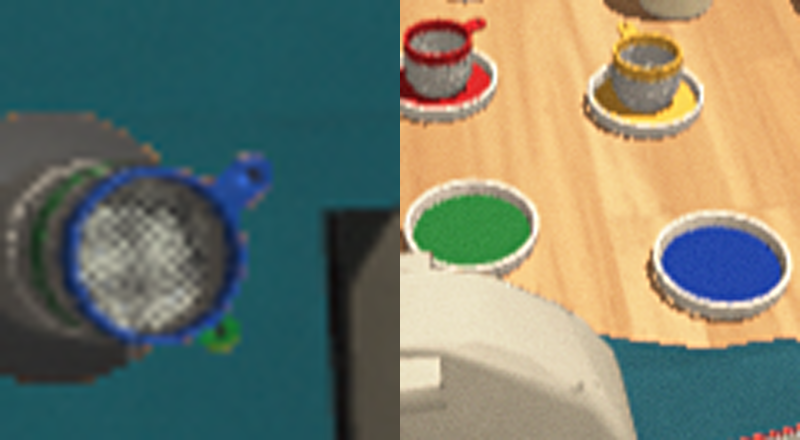

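```bash
python3 - <<'E'
from h import *
t=grab("top");c=ray(t,(363.7,216.2),.110);print(c)
for uv,z in(((376.1,206.4),.108),((372,226.1),.077)):
    d=ray(t,uv,z)-c;print(d[:2],np.degrees(np.arctan2(d[1],d[0])))
c=(.4554,.0085)
manip.goto((.45,.15,.25),R(0));manip.goto((*c,.16),R(0));st("above")
pick("blue",0,c)
o=manip.observe()
if .045<o["finger_gap"]<.052:
    zg=o["ee_pos"][2]; lift(.09); place("blue",zg,0)
grab("side","s6");b=cv2.imread("pics/s6.png")[150:330,160:360]
cv2.imwrite("pics/f.png",cv2.resize(b,(600,540)))
E
```

```text
[0.45504283 0.01123926 0.11      ]
[ 0.02102359 -0.02900259] -54.06214899124596
[-0.0240507 -0.0285905] -130.07098284687095
above 28.58 [0.4563 0.0104 0.1608] [0.4 0.1 0.7] 0.0703 0.0
down 29.52 [0.4559 0.0088 0.0815] [ 0.5 -0.1  0.2] 0.0698 0.0
grip 29.84 [0.456  0.0084 0.0819] [-1.3  0.7  6.5] 0.0493 30.4
lifted 31.14 [0.4555 0.0082 0.1714] [ 0.3 -0.1 -0.8] 0.0495 31.2
over 32.29 [0.5898 0.1552 0.1708] [-0.1 -0.2 -1. ] 0.0496 31.2
set 33.74 [0.5905 0.1564 0.0177] [-0.2  0.  -0.3] 0.0494 31.2
```

View pics/f.png

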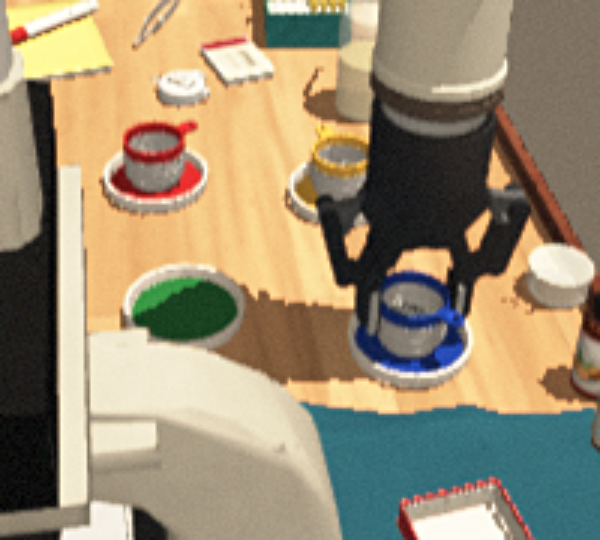

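Blue is in the blue dish (crop (410,315)). Release it and check green before picking.

```bash
python3 - <<'E'
from h import *
release("blue");look("7")
E
```

```text
open 34.12 [0.5908 0.1564 0.0181] [-0.8 -0.5 -0.2] 0.0703 0.0
up 35.36 [0.591  0.1563 0.1787] [ 0.3 -0.  -1.1] 0.0698 0.0
away 37.22 [0.2519 0.499  0.3492] [-0.5 -0.4 -0.1] 0.07 0.0
```

View pics/look7.png

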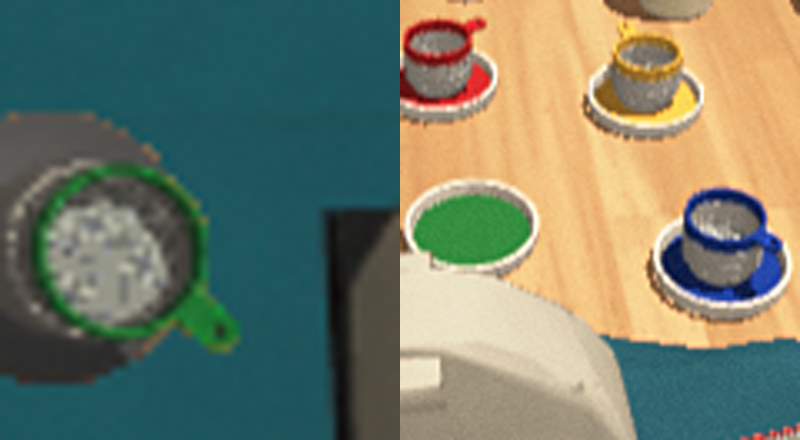

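```bash
python3 - <<'E'
from h import *
c=(.4554,.0085)
manip.goto((.45,.12,.22),R(-5));manip.goto((*c,.13),R(-5));st("above")
pick("green",-5,c,.013)
o=manip.observe()
if .045<o["finger_gap"]<.052:
    zg=o["ee_pos"][2]; lift(.10); place("green",zg,-5)
grab("side","s8");b=cv2.imread("pics/s8.png")[150:330,160:360]
cv2.imwrite("pics/g.png",cv2.resize(b,(600,540)))
E
```

```text
above 39.58 [0.4558 0.0096 0.1302] [0.5 0.6 0.9] 0.0699 0.0
down 40.52 [0.4559 0.0088 0.0525] [ 0.2 -0.4  0.2] 0.07 0.0
grip 40.83 [0.456  0.0084 0.0529] [-2.  -0.7  5. ] 0.0497 30.4
lifted 42.21 [0.4555 0.0082 0.1523] [ 0.1  0.7 -1. ] 0.0496 31.2
over 43.35 [0.4343 0.2051 0.1519] [ 0.9  0.3 -1. ] 0.0495 31.2
set 44.69 [0.4343 0.2063 0.0198] [-0.1 -0.2 -0.6] 0.0495 31.2
```

View pics/g.png

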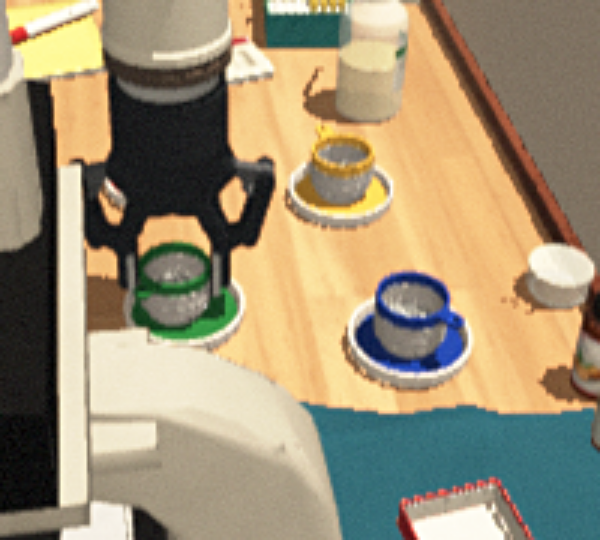

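```bash
python3 - <<'E'
from h import *
p=manip.observe()["ee_pos"]
manip.move_l(p+[0,0,.006],max_speed=.04);manip.move_l((.4398,.2052,p[2]+.006),max_speed=.05);manip.move_l((.4398,.2052,p[2]),max_speed=.04)
release("green");t,s=look("9",(180,140,320,260));st()
cv2.imwrite("pics/h.png",cv2.resize(cv2.imread("pics/t9.png")[130:260,180:320],(700,600))) 
E
```

```text
open 45.93 [0.4399 0.2053 0.02  ] [ 0.2  0.4 -0.1] 0.0707 0.0
up 47.17 [0.4402 0.2051 0.1802] [-0.2 -0.1 -0.2] 0.0701 0.0
away 48.62 [0.2516 0.4988 0.3489] [-0.8  0.6  0.2] 0.0701 0.0
 48.72 [0.2517 0.4988 0.3491] [-0.4  0.1  1.5] 0.0695 0.0
```

View pics/look9.png

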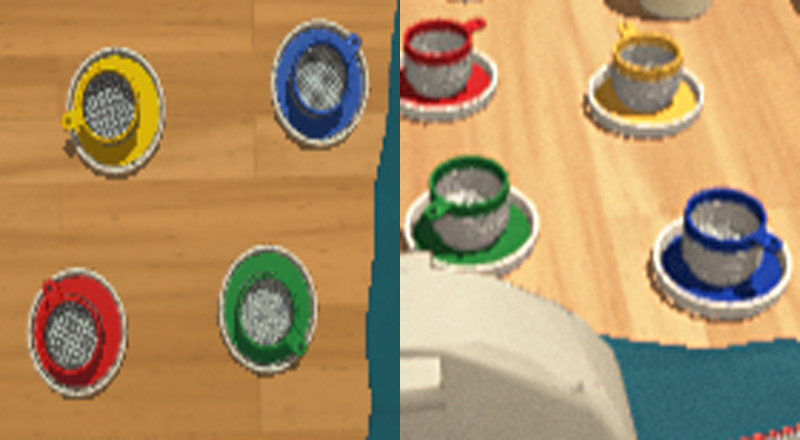

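```bash
python3 -c "
from cell import manip
print(manip.hand_in())"
```

```text
the job is handed in; nothing more can be done
None
```

I took the tower apart from the top and set each of the four sieves upright in the dish of its own colour, then handed the job in at about 49 s; hand-in gave no verdict, but the last pictures show all four standing near the dish centres with the gripper clear.

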